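# Push the slide carrier home under the dock's leaf spring

## Robot

A 7-joint arm with a two-finger parallel gripper is mounted at the origin on a cart in front of the work surface, level with it; the furniture and walls round the work are solid. World frame = base frame: x ahead of the robot, y to its left, z up, the work surface at z = 0. Lengths are in m, angles in rad, forces in N, time in s.
With the tool pointing down it reaches from about 0.425 to 0.875 m from the base axis. Payload 9.9 kg.
Tool frame: the origin (TCP) lies at the very end of the fingers, on their centre line; the grasp point (between the pads) lies 19 mm behind it; z points along the fingers, y is the line along which they close (so a half turn about z gives the same grasp; the last joint's range is limited). The gripper opens to 85 mm and grips with 20 to 120 N. Pads are 22 mm wide; open, the fingers measure 114 mm over their backs; the gripper's body (76 mm by 85 mm) begins 54 mm behind the grasp point. The pads swing forward as they close: fully open they stand 13 mm farther back than shut.
Start: joints at [-1.337, 0.576, 0.025, 1.437, -0.015, 1.129, -0.057], TCP at [0.211, 0.641, 0.231] pointing down, gripper open.
Joint ranges: [-2.76, 2.76], [-0.34, 2.15], [-1.52, 1.57], [0.19, 2.46], [-1.09, 4.23], [0.17, 1.99], [-2.82, 2.82]. Speed limits (rad/s): [2.22, 2.22, 3.01, 3.01, 3.14, 3.14, 3.14].

## Interface

Orientations are given as [roll, pitch, yaw] about the fixed x, y, z axes, in that order (R = Rz(yaw) Ry(pitch) Rx(roll)).
In Python, from station import get_state, get_image, camera_info, hand_in gives the robot as it stands.
- The arm moves only by the tool step_arm, never from a script. Its argument "commands" is a list of rows, each an object with "translation": the shift along the tool's x, y, z in cm, a list of three; "twist": the turn about the tool's z in rad. A call has 1 to 8 rows; each row shifts and turns the commanded pose from where the row before left it, along the tool's axes as they then stand; what a row does not reach is not made up. A row lasts 1/12 s, in which the tool goes at most 41.7 mm and 7.16 degrees, less where a joint would pass 70% of its speed; a pose out of reach is approached as far as the arm can. A call is refused whole if a number of a shift passes 4.17 or a number of a turn 0.125, either way. A call with a gripper value outside its range is refused whole. "grip" is the opening, from -1 (shut) to 1 (fully open), set as the call begins (left out, the last holds). The fingers move at their own pace and stop on an object; "force" is the grip in N (left out, the last holds). Time passes only in rows, so rows that do not move let the fingers close. It gives the time, the measured TCP pose, the force, the opening and the grip force at its end, in the units of the state.
- get_state(): the state, without advancing time (a new reading comes with each control period).
- get_image(name): name is "side" or "top"; returns (picture, depth): 400x640x3 uint8, red, green, blue; 400x640 float32, m along the optical axis (not along the pixel's ray), 0 where there is no reading.
- camera_info(name): a dict with "fx", "fy", "cx", "cy" (pixels), "dist" ([k1, k2, p1, p2, k3] as OpenCV has them; the pictures are not rectified), "pose" (4x4, takes a point from camera to world coordinates). Camera axes: x right, y up, looking along -z (the intrinsics and any distortion apply to the point x, -y, -z); pixel columns grow to the right and rows downward; lengths in m; the calibration is good to about 2 mm. A picture is of the moment at which its call begins. camera_info takes no time and is no camera call.
- hand_in(): hands the job in; it is judged then, once.
The state is a dict: "time_s": time; "joints": joint angles; "qvel": joint speeds; "tau": joint torques, N m; "ee_pos": TCP position; "tool_rot": TCP orientation; "contact_force": force on the tool from outside, world axes, zero at the start; "wrist_torque": the same for the moment, N m; "finger_gap": finger opening in m; "finger_force": force on a finger pad.
Only numpy, scipy, OpenCV 4.12 (cv2) and the standard library are available. Lean on these libraries where they do the work, as an engineer would, in place of code of your own. Each camera call takes 0.05 s, during which the arm holds its last target. There are 200 camera calls.

## Task

Load the slide carrier into its dock: with the fingertips press hard down on the carrier's thumb block so that it sinks on its sprung bed, and keep it down while you push it under the bridge and the leaf spring until it is fully home against the end stop; then take the fingers off. Only press and push the carrier, never lift it, and leave the small dish, the cassette and the white case where they are.

Things in the scene. Friction and masses are not known exactly. Their poses are not given: they have to be found in the camera images.
- dock: Fixed metal slide dock, 214 x 66 mm, 46 mm high. Origin: centre of its underside, on the bench. x = the way the carrier is pushed, z up. A channel runs along x between two side rails (inner faces at y = -18.5 and +18.5 mm, tops at z = 38 mm); its floor is the sprung bed. The end stop's inner face is at x = 92 mm.
- bridge_mouth (a point): Middle of the lower front edge of the fixed bridge that crosses the dock's channel, at x = 40 mm, z = 34.5 mm in the dock's frame. The bridge is 14 mm thick (x) and its top is at z = 46 mm.
- leaf_low (a point): Lowest point of the steel leaf spring (drag spring) that slopes down behind the bridge: x = 80 mm, z = 30 mm in the dock's frame. The leaf yields upward and presses with about 3 to 5 N on the carrier's tongue as it passes under. (The point is fixed to the dock.)
- bed (a joint): How far the sprung bed plate, the channel's floor, is pressed down, m: 0 = up (its top at z = 31 mm in the dock's frame), 0.010 = fully down. Takes about 7 N to start, 13 N fully down. The carrier clears the bridge from about 0.007 on. Released with the carrier home, the bed rises to about 0.0065 and clamps the carrier up against the bridge.
- carrier: Loose grey slide carrier, 105 (x) x 34 (y) mm, 90 g, lying on the bed, nose 5 to 25 mm short of the bridge. Origin: centre of its underside; x towards the end stop. Front half: flat tongue 10 mm high with a glass slide, nose bevelled 3 mm; with the bed up its top is 6.5 mm too high for the bridge. Rear half: thumb block, top at z = 22 mm, 3 mm short of the bridge when home.
- carrier_nose (a point): Middle of the carrier's front end, at its underside; it is at x = 92 mm in the dock's frame when the carrier is home.
- carrier_pad (a point): Centre of the ribbed flat top of the carrier's thumb block, where the fingertips press: a flat 44 mm long (x) and 34 mm wide, at z = 22 mm in the carrier's frame. At its front end, 22 mm ahead of this point, a cross ridge 6 mm thick and 6 mm high stands up for the fingertips to push against.
- petri_dish: Bystander: small round covered dish, 64 mm across, 17 mm high; origin at the centre of its underside.
- cassette_5: Bystander: tissue cassette with a wax block, 28 x 40 x 13 mm; origin at the centre of its underside.
- white_case: Bystander: flat white slide mailer, 24 x 66 x 15 mm; origin at the centre of its underside.

How it is judged:
By the outcome, as a careful person would: the job done as asked, in the order asked, and still so for the second after the job is handed in, with the robot touching nothing.
It also fails if it takes over 40 s, if anything falls off the work surface, if the arm or the gripper's body presses on something with over 40 N, if the wrist force passes 120 N, or if a joint passes its speed limit or range.

## Working session

There is one attempt and no reset: what is moved stays moved. The work goes in short steps, Python scripts to look and compute and a tool call to move; the robot and the scene stay as the last step left them, time stands still between calls to the robot, and variables do not carry over. Pictures are saved under pics/ and viewed, at most 10 in all, crops included, and the job is handed in when it is done.

Besides the shell and the picture viewer there is one more tool, called after "Request:" as a command line: name --argument value ..., lists and objects as JSON in quotes. step_arm: Moves the arm, as the interface text tells. Its arguments: {"type":"object","properties":{"commands":{"type":"array","items":{"type":"object","properties":{"translation":{"type":"array","items":{"type":"number"}},"twist":{"type":"number"}}}},"grip":{"type":"number"},"force":{"type":"number"}},"required":["commands"]}

```bash
mkdir -p pics
cat > h.py <<'E'
import numpy as np, cv2
from station import *
def world(name,px,z=None,depth=None):
    c=camera_info(name);K=np.array([[c['fx'],0,c['cx']],[0,c['fy'],c['cy']],[0,0,1.]])
    P=np.array(c['pose']);u=cv2.undistortPoints(np.array(px,float).reshape(-1,1,2),K,np.array(c['dist'],float)).reshape(-1,2)
    d=np.c_[u[:,0],-u[:,1],-np.ones(len(u))]
    r=d@P[:3,:3].T;o=P[:3,3]
    t=(np.asarray(z)-o[2])/r[:,2] if depth is None else np.asarray(depth)
    return o+r*np.reshape(t,(-1,1))
def snap(name,tag):
    im,d=get_image(name);cv2.imwrite(f'pics/{tag}.png',im[:,:,::-1]);np.save(f'pics/{tag}.npy',d);return im,d
E
python3 - <<'E'
from h import *
for n in('top','side'):
    snap(n,n+'0');c=camera_info(n);print(n,c['fx'],c['cx'],c['cy'],np.round(c['dist'],3),np.round(c['pose'],3).tolist())
s=get_state();print({k:np.round(v,3).tolist() for k,v in s.items()})
E
```

```text
top 396.33392611329015 321.11717074261685 195.60185787681286 [-0.071  0.     0.     0.     0.   ] [[-0.015, 0.989, -0.144, 0.316], [-1.0, -0.018, -0.019, -0.039], [-0.021, 0.143, 0.989, 1.161], [0.0, 0.0, 0.0, 1.0]]
side 444.2942147694716 329.535875940128 197.84414863053615 [0.031 0.    0.    0.    0.   ] [[0.79, 0.486, -0.373, 0.076], [-0.613, 0.634, -0.471, -0.541], [0.007, 0.601, 0.799, 0.952], [0.0, 0.0, 0.0, 1.0]]
{'time_s': 0.1, 'joints': [-1.337, 0.576, 0.025, 1.438, -0.015, 1.129, -0.057], 'qvel': [-0.002, -0.002, 0.001, -0.003, -0.002, -0.001, 0.001], 'tau': [0.007, -76.73, 2.258, -28.66, 0.016, 0.009, 0.0], 'ee_pos': [0.211, 0.641, 0.231], 'tool_rot': [-3.14, 0.0, 2.824], 'contact_force': [0.773, -0.255, -0.567], 'wrist_torque': [0.004, -0.005, 0.037], 'finger_force': 0.0, 'finger_gap': 0.085}
```

View pics/top0.png

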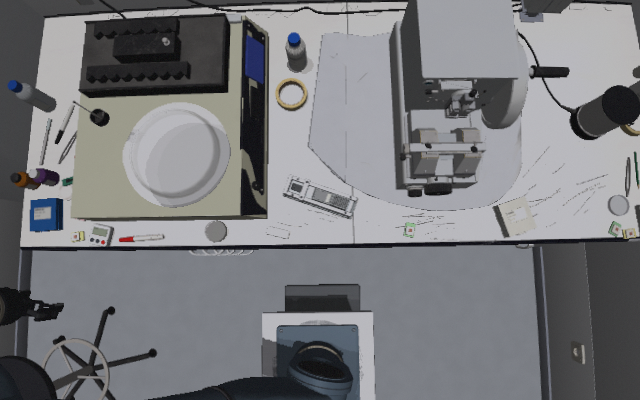

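View pics/side0.png

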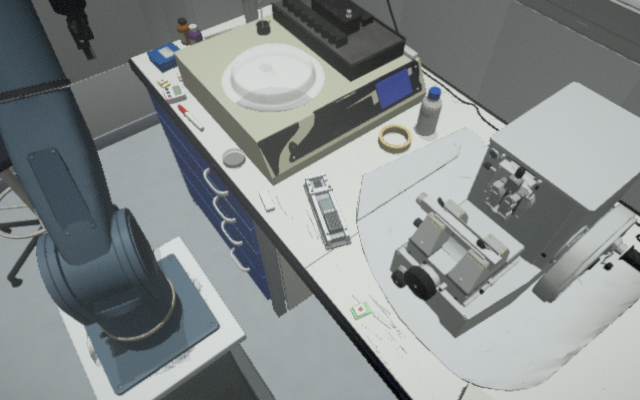

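The dock is at about (320,197) in the top view and (325,212) in the side view. The dish is at (215,231), the white case at (278,231) and the cassette at (410,230) in the top view. I'll zoom in on the dock.

Run:
```python
import cv2,numpy as np
a=cv2.imread('pics/top0.png')[165:225,275:365];b=cv2.imread('pics/side0.png')[165:255,290:360]
cv2.imwrite('pics/c1.png',np.hstack([cv2.resize(a,None,fx=5,fy=5,interpolation=2),cv2.resize(b,(350,450),interpolation=2)[:300] ]))
cv2.imwrite('pics/ct.png',cv2.resize(a,None,fx=8,fy=8,interpolation=cv2.INTER_CUBIC))
cv2.imwrite('pics/cs.png',cv2.resize(b,None,fx=6.5,fy=6.5,interpolation=cv2.INTER_CUBIC))
```

```text
(no output)
```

View pics/ct.png

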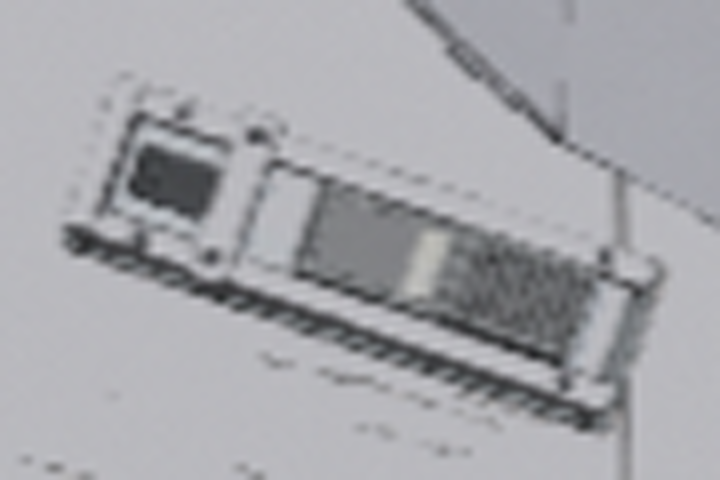

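View pics/cs.png

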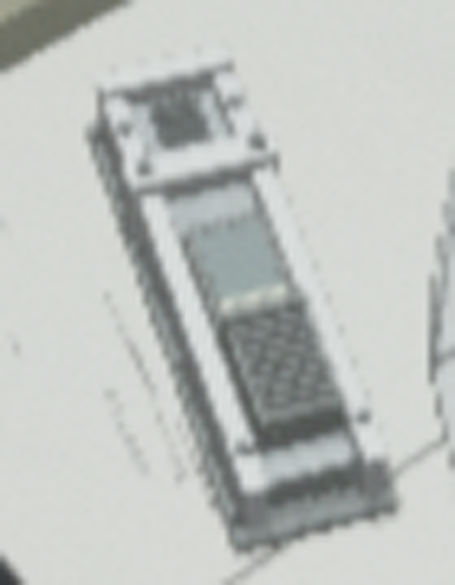

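The top crop shows the bridge and end stop on the left, so the push goes left in the picture, towards +y and +x. The pale ridge is at crop (430,262) and the ribbed pad spans about 445–595. The side crop agrees, with the ridge at (255,297). Next I'll measure the dock from depth and from rays.

Run:
```python
from h import *
for n,(x0,x1,y0,y1) in dict(top=(275,365,165,225),side=(290,360,165,255)).items():
    d=np.load(f'pics/{n}0.npy');v,u=np.mgrid[y0:y1,x0:x1];dd=d[y0:y1,x0:x1].ravel()
    W=world(n,np.c_[u.ravel(),v.ravel()],depth=dd)
    W=W[dd>0];print(n,len(W),'bench z',np.round(np.percentile(W[:,2],[5,25,50,75,95]),4))
    for lo,hi in((.02,.07),(.032,.042),(.042,.06)):
        m=(W[:,2]>lo)&(W[:,2]<hi);p=W[m]
        r=cv2.minAreaRect((p[:,:2]*1000).astype(np.float32));print(lo,m.sum(),np.round(r[0],1),np.round(r[1],1),round(r[2],1))
    p=W[(W[:,2]>.02)&(W[:,2]<.07)]
    if n=='top': np.save('pics/W.npy',p)
# ray points, top crop
def ct(*p): return (np.array(p)+.5)/8-.5+[275,165]
def cs(*p): return (np.array(p)+.5)/6.5-.5+[290,165]
def show(t,n,p,z): print(t,n,np.round(world(n,p,z)*1000,1).tolist())
show('pad corners z53','top',ct((452,228),(597,270),(570,360),(420,297)),.053)
show('ridge z59','top',ct((432,232),(416,294),(430,262)),.059)
show('ridge z59','side',cs((223,303),(283,290),(254,297)),.059)
show('bridge rear-left/right edge z46 ','top',ct((240,135),(222,262)),.046)
show('rail front end corners z38','top',ct((635,283),(590,405)),.038)
show('pad rear corners z53','side',cs((262,420),(340,402)),.053)
```

```text
top 5374 bench z [-0.0027 -0.0001  0.0028  0.0297  0.0468]
0.02 1468 [518.8 -27.2] [206. 140.] 71.0
0.032 756 [480.5 -13.9] [204.8  60.8] 69.3
0.042 476 [484.7  -7.9] [189.6  62.2] 71.3
side 6271 bench z [-0.0034 -0.0013  0.0006  0.0278  0.0464]
0.02 1670 [506.9   8.9] [263.9 118.7] 76.7
0.032 829 [488.6  11.7] [260.9  80. ] 76.4
0.042 511 [494.7  19.9] [240.   75.4] 79.8
pad corners z53 top [[484.0, -46.6, 53.0], [468.1, -97.4, 53.0], [436.4, -87.1, 53.0], [459.7, -34.9, 53.0]]
ridge z59 top [[481.8, -39.5, 59.0], [460.0, -33.5, 59.0], [471.2, -38.6, 59.0]]
ridge z59 side [[456.4, -38.9, 59.0], [478.2, -48.0, 59.0], [467.4, -43.9, 59.0]]
bridge rear-left/right edge z46  top [[520.1, 28.5, 46.0], [474.4, 35.3, 46.0]]
rail front end corners z38 top [[465.2, -111.6, 38.0], [421.9, -94.5, 38.0]]
pad rear corners z53 side [[438.3, -86.4, 53.0], [466.2, -97.7, 53.0]]
```

Run:
```python
from h import *
d=np.load('pics/top0.npy')
v,u=np.mgrid[0:260:1,60:290:1];dd=d[0:260,60:290].ravel();W=world('top',np.c_[u.ravel(),v.ravel()],depth=dd);W=W[(dd>0)&(W[:,0]<.75)]
m=W[:,2]>.08;b=W[m];print('centrifuge',np.percentile(b,[.5,50,99.5],axis=0).round(3).tolist())
p=np.load('pics/W.npy')
# keep near dock line, iterate
c=np.array([.480,-.010]);a=np.deg2rad(71)
for i in range(6):
    R=np.array([[np.cos(a),np.sin(a)],[-np.sin(a),np.cos(a)]]);q=(p[:,:2]-c)@R.T
    k=(abs(q[:,0])<.110)&(abs(q[:,1])<.037)&(p[:,2]>.025);r=cv2.minAreaRect((p[k,:2]*1000).astype(np.float32))
    X=p[k,:2];w,V=np.linalg.eigh(np.cov(X.T));e=V[:,1]*np.sign(V[1,1]);a=np.arctan2(e[1],e[0]);c=X.mean(0)
    print(k.sum(),np.round(c,4),round(np.degrees(a),2),np.round(r[0],1),np.round(r[1],1),round(r[2],1))
# profile along axis near centreline
q=(p[:,:2]-c)@np.array([[np.cos(a),np.sin(a)],[-np.sin(a),np.cos(a)]]).T
for s in np.arange(-.12,.12,.006):
    t=(abs(q[:,0]-s)<.003)
    m=t&(abs(q[:,1])<.012); 
    print(round(s*1000),m.sum(),np.round(np.median(p[m,2])*1000,1) if m.any() else '', np.round(np.percentile(q[t,1]*1000,[5,95])) if t.any() else '',end=' | ')
```

```text
centrifuge [[0.417, 0.159, 0.083], [0.568, 0.378, 0.137], [0.748, 0.661, 0.197]]
1419 [ 0.4811 -0.0125] 69.48 [480.5 -13.9] [204.6  62.5] 68.9
1419 [ 0.4811 -0.0125] 69.48 [480.5 -13.9] [204.6  62.5] 68.9
1419 [ 0.4811 -0.0125] 69.48 [480.5 -13.9] [204.6  62.5] 68.9
1419 [ 0.4811 -0.0125] 69.48 [480.5 -13.9] [204.6  62.5] 68.9
1419 [ 0.4811 -0.0125] 69.48 [480.5 -13.9] [204.6  62.5] 68.9
1419 [ 0.4811 -0.0125] 69.48 [480.5 -13.9] [204.6  62.5] 68.9
-120 0   | -114 0   | -108 0   | -102 0  [-28.  27.] | -96 16 31.0 [-27.  24.] | -90 19 32.2 [-26.  26.] | -84 16 52.0 [-26.  26.] | -78 18 54.0 [-26.  24.] | -72 19 53.0 [-26.  26.] | -66 18 53.3 [-26.  25.] | -60 19 54.2 [-24.  24.] | -54 17 54.2 [-29.  26.] | -48 18 52.8 [-82.  25.] | -42 19 57.0 [-105.   25.] | -36 15 58.9 [-97.  23.] | -30 16 41.1 [-100.   26.] | -24 18 41.3 [-24.  25.] | -18 18 41.4 [-26.  26.] | -12 17 41.9 [-26.  26.] | -6 19 41.6 [-27.  24.] | 0 16 41.4 [-26.  24.] | 6 17 40.9 [-26.  27.] | 12 18 42.0 [-26.  26.] | 18 14 41.4 [-26.  25.] | 24 18 31.4 [-26.  26.] | 30 16 32.2 [-26.  26.] | 36 23 32.6 [-26.  26.] | 42 16 46.4 [-30.  30.] | 48 17 45.8 [-27.  29.] | 54 12 37.2 [-25.  26.] | 60 19 34.8 [-26.  26.] | 66 15 32.8 [-24.  27.] | 72 19 33.4 [-26.  26.] | 78 16 33.1 [-26.  27.] | 84 16 34.3 [-24.  26.] | 90 23 33.3 [-26.  26.] | 96 16 44.9 [-24.  26.] | 102 5 43.8 [-26.  23.] | 108 0   | 114 0   |
```

Geometry in the depth profile, as positions s along the dock axis (69.4°, through (481.1,-12.5) mm):

| Feature | s (mm) |
|---|---|
| Bridge | 39 to 53 |
| Ridge | -40 to -34 |
| Pad | -84 to -40 |
| Nose | 21 |

That leaves about 70 mm of travel. I'll start with a swing above the centrifuge (0.197 m), closing the fingers on the way.

Request:
step_arm --commands '[{"translation":[0,0,-2],"twist":0},{"translation":[-1.5,-0.4,-2],"twist":0.03},{"translation":[-3.3,-0.75,-1],"twist":0.058},{"translation":[-3.3,-0.75,0],"twist":0.058},{"translation":[-3.3,-0.75,0],"twist":0.058},{"translation":[-3.3,-0.75,0],"twist":0.058},{"translation":[-3.3,-0.75,0],"twist":0.058},{"translation":[-3.3,-0.75,0],"twist":0.058}]' --grip -1 --force 60

```text
time_s: 0.77
ee_pos: [0.3774, 0.4987, 0.2809]
tool_rot: [-3.141, 0.0, 2.443]
contact_force: [0.5, -0.1, -0.5]
finger_gap: -0.0002
finger_force: 0.0
```

Request:
step_arm --commands '[{"translation":[-3.0,-0.75,0],"twist":0.058},{"translation":[-3.0,-0.75,0],"twist":0.058},{"translation":[-3.0,-0.75,0],"twist":0.058},{"translation":[-3.0,-0.75,0],"twist":0.058},{"translation":[-3.0,-0.75,0],"twist":0.058},{"translation":[-2.9,-0.75,0],"twist":0.058},{"translation":[-2.9,-0.75,0],"twist":0.058},{"translation":[-2.9,-0.75,0],"twist":0.058}]'

```text
time_s: 1.43
ee_pos: [0.4767, 0.2779, 0.281]
tool_rot: [-3.141, 0.0, 1.979]
contact_force: [0.6, -0.9, 0.1]
finger_gap: 0.0003
finger_force: 0.0
```

Request:
step_arm --commands '[{"translation":[-2.9,-0.2,0],"twist":0.064},{"translation":[-2.9,-0.2,0],"twist":0.064},{"translation":[-2.9,-0.2,0],"twist":0.064},{"translation":[-2.9,-0.2,0],"twist":0.064},{"translation":[-2.9,-0.2,0],"twist":0.064},{"translation":[-2.9,-0.2,0],"twist":0.064},{"translation":[-2.9,-0.2,0],"twist":0.064},{"translation":[-2.9,-0.2,0],"twist":0.064}]'

```text
time_s: 2.1
ee_pos: [0.5033, 0.0496, 0.2811]
tool_rot: [-3.141, 0.0, 1.467]
contact_force: [-0.0, -0.1, 0.5]
finger_gap: 0.0003
finger_force: 0.0
```

Request:
step_arm --commands '[{"translation":[-2.9,-0.2,0],"twist":0.064},{"translation":[-2.9,-0.2,0],"twist":0.064},{"translation":[-2.9,-0.2,0],"twist":0.064},{"translation":[-2.9,-0.2,0],"twist":0.064},{"translation":[0,0,3]},{"translation":[0,0,4]},{"translation":[0,0,4]},{"translation":[0,0,3]}]'

```text
invalid input at $.commands[4]: expected keys translation, twist
```

Request:
step_arm --commands '[{"translation":[0,0,2.0]},{"translation":[0,0,1.5]},{"translation":[0,0,0.5]},{"translation":[0,0,0]},{"translation":[0,0,0]}]'

```text
invalid input at $.commands[0]: expected keys translation, twist
```

Request:
step_arm --commands '[{"translation":[-2.97,-0.45,0],"twist":0.064},{"translation":[-2.97,-0.45,0],"twist":0.064},{"translation":[-2.97,-0.45,0],"twist":0.064},{"translation":[-2.97,-0.45,0],"twist":0.064},{"translation":[0,0,3],"twist":0},{"translation":[0,0,4],"twist":0},{"translation":[0,0,4],"twist":0},{"translation":[0,0,3],"twist":0}]'

```text
time_s: 2.77
ee_pos: [0.4616, -0.0616, 0.139]
tool_rot: [-3.14, 0.001, 1.214]
contact_force: [-0.1, 0.9, -0.0]
finger_gap: 0.0004
finger_force: 0.0
```

Request:
step_arm --commands '[{"translation":[0,0,2.0],"twist":0},{"translation":[0,0,1.5],"twist":0},{"translation":[0,0,0.5],"twist":0},{"translation":[0,0,0],"twist":0},{"translation":[0,0,0],"twist":0}]'

```text
time_s: 3.18
ee_pos: [0.4629, -0.0618, 0.1017]
tool_rot: [3.142, 0.0, 1.214]
contact_force: [-0.9, -0.5, 0.7]
finger_gap: 0.0
finger_force: 0.0
```

Run:
```python
from h import *
snap('side','side1');snap('top','top1')
a=cv2.imread('pics/top1.png')[150:240,270:370];b=cv2.imread('pics/side1.png')[150:255,280:370]
cv2.imwrite('pics/c2.png',np.hstack([cv2.resize(a,(444,400),interpolation=2),cv2.resize(b,(343,400),interpolation=2)]))
s=get_state();p=np.array(s['ee_pos']);a=np.deg2rad(69.4);d=(p[:2]-[.4811,-.0125])
print(p.round(4),s['tool_rot'],s['contact_force'],'s',d@[np.cos(a),np.sin(a)],'lat',d@[-np.sin(a),np.cos(a)],np.round(s['joints'],2))
```

```text
[ 0.4634 -0.0618  0.1023] [ 3.14000007e+00 -6.18627359e-04  1.21386203e+00] [-0.08894448 -0.32644957 -0.59344921] s -0.05235015359232182 lat -0.0007149733583351093 [-0.28  0.49  0.44  2.14 -0.38  0.58  0.09]
```

View pics/c2.png

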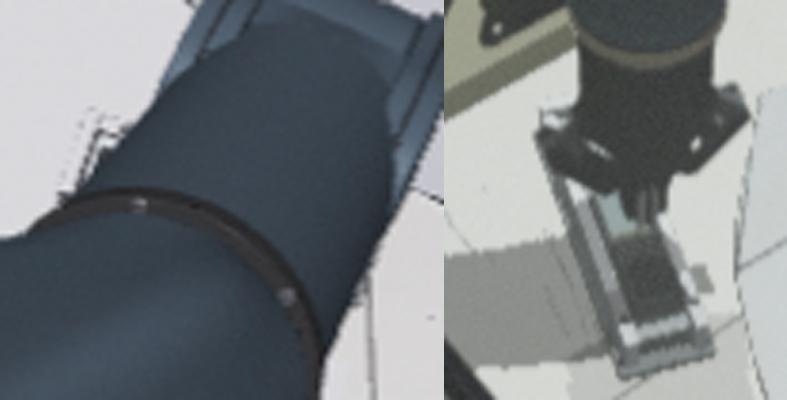

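The side view shows the closed fingers above the block, with the tips just behind the ridge. I'll back off 4 mm so they clear the ridge, then descend to just above the pad.

Request:
step_arm --commands '[{"translation":[-0.4,0,0],"twist":0},{"translation":[0,0,1.5],"twist":0},{"translation":[0,0,1.5],"twist":0},{"translation":[0,0,0.8],"twist":0},{"translation":[0,0,0.2],"twist":0},{"translation":[0,0,0],"twist":0},{"translation":[0,0,0],"twist":0}]'

```text
time_s: 3.87
ee_pos: [0.4615, -0.0656, 0.0618]
tool_rot: [3.141, -0.0, 1.214]
contact_force: [0.5, -1.0, 0.4]
finger_gap: -0.0
finger_force: 0.0
```

Request:
step_arm --commands '[{"translation":[0,0,0.2],"twist":0},{"translation":[0,0,0.2],"twist":0},{"translation":[0,0,0.2],"twist":0},{"translation":[0,0,0.2],"twist":0},{"translation":[0,0,0],"twist":0},{"translation":[0,0,0],"twist":0}]'

```text
time_s: 4.37
ee_pos: [0.4612, -0.0654, 0.0532]
tool_rot: [-3.141, 0.0, 1.214]
contact_force: [-0.4, -0.3, -0.3]
finger_gap: -0.0004
finger_force: 0.0
```

Request:
step_arm --commands '[{"translation":[0,0,0.2],"twist":0},{"translation":[0,0,0.2],"twist":0},{"translation":[0,0,0.2],"twist":0},{"translation":[0,0,0.1],"twist":0},{"translation":[0,0,0],"twist":0},{"translation":[0,0,0],"twist":0}]'

```text
time_s: 4.87
ee_pos: [0.4613, -0.0655, 0.0465]
tool_rot: [3.141, -0.0, 1.214]
contact_force: [-1.1, -0.0, 8.5]
finger_gap: 0.0001
finger_force: 4.4
```

Request:
step_arm --commands '[{"translation":[0,0,0.1],"twist":0},{"translation":[0,0,0.1],"twist":0},{"translation":[0,0,0],"twist":0},{"translation":[0,0,0],"twist":0}]'

```text
time_s: 5.2
ee_pos: [0.4613, -0.0655, 0.0446]
tool_rot: [3.141, -0.0, 1.214]
contact_force: [-2.5, 0.4, 9.7]
finger_gap: -0.0001
finger_force: 4.9
```

Request:
step_arm --commands '[{"translation":[0,0,0.1],"twist":0},{"translation":[0,0,0.1],"twist":0},{"translation":[0,0,0.1],"twist":0},{"translation":[0,0,0.1],"twist":0},{"translation":[0,0,0],"twist":0},{"translation":[0,0,0],"twist":0}]'

```text
time_s: 5.7
ee_pos: [0.4615, -0.0656, 0.0425]
tool_rot: [3.14, -0.002, 1.213]
contact_force: [-8.8, 1.6, 46.6]
finger_gap: 0.0001
finger_force: 23.6
```

Request:
step_arm --commands '[{"translation":[0,0,0.1],"twist":0},{"translation":[0,0,0.05],"twist":0},{"translation":[0,0,0],"twist":0},{"translation":[0,0,0],"twist":0}]'

```text
time_s: 6.03
ee_pos: [0.4616, -0.0657, 0.0422]
tool_rot: [3.139, -0.003, 1.212]
contact_force: [-13.1, 3.5, 70.9]
finger_gap: 0.0001
finger_force: 35.4
```

The bed bottomed at about z=0.0428, so I'll ease to about 25 N and start pushing.

Request:
step_arm --commands '[{"translation":[0,0,-0.14],"twist":0},{"translation":[0,0,-0.13],"twist":0},{"translation":[0,0,0],"twist":0},{"translation":[0,0,0],"twist":0}]'

```text
time_s: 6.37
ee_pos: [0.4614, -0.0655, 0.0428]
tool_rot: [3.141, -0.001, 1.213]
contact_force: [-5.4, 1.8, 27.8]
finger_gap: 0.0002
finger_force: 14.0
```

Request:
step_arm --commands '[{"translation":[0.2,0,0],"twist":0},{"translation":[0.2,0,0],"twist":0},{"translation":[0.2,0,0],"twist":0},{"translation":[0.2,0,0],"twist":0},{"translation":[0.2,0,0],"twist":0},{"translation":[0,0,0],"twist":0}]'

```text
time_s: 6.87
ee_pos: [0.4642, -0.0605, 0.0428]
tool_rot: [3.139, 0.003, 1.209]
contact_force: [-7.9, -15.5, 28.8]
finger_gap: -0.0001
finger_force: 13.9
```

Request:
step_arm --commands '[{"translation":[0.3,0,0],"twist":0},{"translation":[0.3,0,0],"twist":0},{"translation":[0.3,0,0],"twist":0},{"translation":[0.3,0,0],"twist":0},{"translation":[0.3,0,0],"twist":0},{"translation":[0,0,0],"twist":0}]'

```text
time_s: 7.37
ee_pos: [0.4698, -0.0467, 0.0429]
tool_rot: [3.138, 0.004, 1.209]
contact_force: [-7.4, -16.1, 27.3]
finger_gap: -0.0
finger_force: 13.8
```

Run:
```python
from h import *
snap('side','side2')
b=cv2.imread('pics/side2.png')[150:255,280:370];cv2.imwrite('pics/c3.png',cv2.resize(b,(514,600),interpolation=2))
s=get_state();p=np.array(s['ee_pos']);a=np.deg2rad(69.4);d=(p[:2]-[.4811,-.0125]);f=np.array(s['contact_force'])
print('s',d@[np.cos(a),np.sin(a)],'lat',d@[-np.sin(a),np.cos(a)],p[2],f[:2]@[np.cos(a),np.sin(a)],f[:2]@[-np.sin(a),np.cos(a)],f[2])
```

```text
s -0.03600957352660449 lat -0.0014427461487238919 0.04290720226849716 -17.462896847343245 0.8527904943912781 27.58388736172681
```

View pics/c3.png

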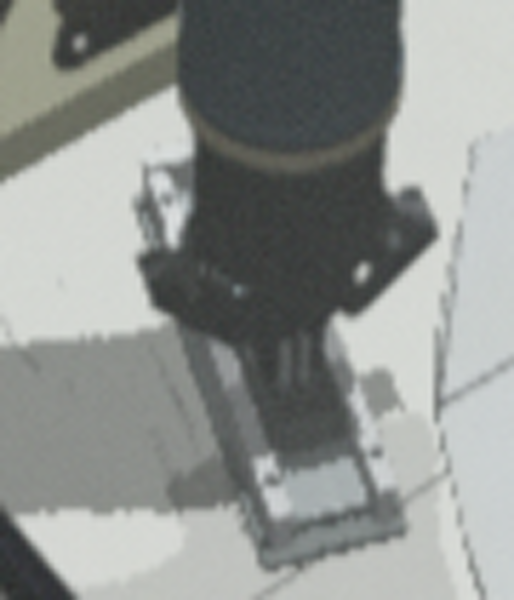

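The carrier has moved forward and the bed is bared behind it, with the push steady at about 17 N. I'll continue.

Request:
step_arm --commands '[{"translation":[0.4,0,0],"twist":0},{"translation":[0.4,0,0],"twist":0},{"translation":[0.4,0,0],"twist":0},{"translation":[0.4,0,0],"twist":0},{"translation":[0.4,0,0],"twist":0},{"translation":[0,0,0],"twist":0}]'

```text
time_s: 7.92
ee_pos: [0.4767, -0.028, 0.0429]
tool_rot: [3.138, 0.004, 1.209]
contact_force: [-7.7, -16.8, 28.4]
finger_gap: 0.0001
finger_force: 14.3
```

Request:
step_arm --commands '[{"translation":[0.4,0,0],"twist":0},{"translation":[0.4,0,0],"twist":0},{"translation":[0.4,0,0],"twist":0},{"translation":[0.4,0,0],"twist":0},{"translation":[0.3,0,0],"twist":0},{"translation":[0,0,0],"twist":0}]'

```text
time_s: 8.42
ee_pos: [0.4832, -0.0104, 0.0429]
tool_rot: [3.139, 0.004, 1.209]
contact_force: [-8.8, -15.9, 29.6]
finger_gap: 0.0001
finger_force: 14.5
```

Request:
step_arm --commands '[{"translation":[0.3,0,0],"twist":0},{"translation":[0.3,0,0],"twist":0},{"translation":[0.2,0,0],"twist":0},{"translation":[0.2,0,0],"twist":0},{"translation":[0,0,0],"twist":0}]'

```text
time_s: 8.83
ee_pos: [0.4865, -0.0022, 0.0429]
tool_rot: [3.138, 0.005, 1.207]
contact_force: [-9.2, -20.7, 28.5]
finger_gap: -0.0004
finger_force: 19.0
```

Request:
step_arm --commands '[{"translation":[0.2,0,0],"twist":0},{"translation":[0.2,0,0],"twist":0},{"translation":[0.1,0,0],"twist":0},{"translation":[0,0,0],"twist":0},{"translation":[0,0,0],"twist":0}]'

```text
time_s: 9.25
ee_pos: [0.4882, 0.0026, 0.0429]
tool_rot: [3.139, 0.005, 1.208]
contact_force: [-9.3, -19.8, 28.1]
finger_gap: 0.0
finger_force: 18.9
```

Request:
step_arm --commands '[{"translation":[0.1,0,0],"twist":0},{"translation":[0.1,0,0],"twist":0},{"translation":[0.1,0,0],"twist":0},{"translation":[0,0,0],"twist":0},{"translation":[0,0,0],"twist":0}]'

```text
time_s: 9.67
ee_pos: [0.4891, 0.0053, 0.0429]
tool_rot: [3.139, 0.005, 1.207]
contact_force: [-9.7, -20.4, 28.4]
finger_gap: -0.0002
finger_force: 18.9
```

Request:
step_arm --commands '[{"translation":[0.1,0,0],"twist":0},{"translation":[0.1,0,0],"twist":0},{"translation":[0,0,0],"twist":0},{"translation":[0,0,0],"twist":0}]'

```text
time_s: 10.0
ee_pos: [0.4895, 0.0062, 0.0429]
tool_rot: [3.139, 0.006, 1.207]
contact_force: [-10.0, -23.9, 29.5]
finger_gap: 0.0004
finger_force: 19.7
```

Request:
step_arm --commands '[{"translation":[0.1,0,0],"twist":0},{"translation":[0.1,0,0],"twist":0},{"translation":[0.1,0,0],"twist":0},{"translation":[0,0,0],"twist":0},{"translation":[0,0,0],"twist":0}]'

```text
time_s: 10.42
ee_pos: [0.4896, 0.0065, 0.0429]
tool_rot: [3.139, 0.009, 1.204]
contact_force: [-13.0, -34.2, 31.8]
finger_gap: 0.0001
finger_force: 25.8
```

Request:
step_arm --commands '[{"translation":[0.1,0,0],"twist":0},{"translation":[0.1,0,0],"twist":0},{"translation":[0,0,0],"twist":0},{"translation":[0,0,0],"twist":0}]'

```text
time_s: 10.75
ee_pos: [0.4896, 0.0065, 0.0429]
tool_rot: [3.139, 0.01, 1.202]
contact_force: [-15.2, -39.7, 33.4]
finger_gap: -0.0001
finger_force: 27.2
```

It is hard against the end stop: the tip hasn't moved while the force rose to 42 N. I'll unload the forward force to near zero while still pressing down, then lift straight up.

Request:
step_arm --commands '[{"translation":[-0.2,0,0],"twist":0},{"translation":[-0.2,0,0],"twist":0},{"translation":[-0.2,0,0],"twist":0},{"translation":[0,0,0],"twist":0},{"translation":[0,0,0],"twist":0}]'

```text
time_s: 11.17
ee_pos: [0.4895, 0.0063, 0.0429]
tool_rot: [3.139, 0.004, 1.207]
contact_force: [-8.3, -20.0, 28.4]
finger_gap: -0.0002
finger_force: 23.0
```

Request:
step_arm --commands '[{"translation":[-0.2,0,0],"twist":0},{"translation":[-0.1,0,0],"twist":0},{"translation":[0,0,0],"twist":0},{"translation":[0,0,0],"twist":0}]'

```text
time_s: 11.5
ee_pos: [0.4895, 0.0061, 0.0429]
tool_rot: [3.139, 0.002, 1.21]
contact_force: [-5.1, -11.4, 25.5]
finger_gap: 0.0
finger_force: 21.0
```

Request:
step_arm --commands '[{"translation":[-0.1,0,0],"twist":0},{"translation":[-0.1,0,0],"twist":0},{"translation":[0,0,-0.1],"twist":0},{"translation":[0,0,0],"twist":0},{"translation":[0,0,0],"twist":0}]'

```text
time_s: 11.92
ee_pos: [0.4894, 0.0061, 0.0431]
tool_rot: [3.139, 0.001, 1.212]
contact_force: [0.6, -5.4, 8.3]
finger_gap: 0.0004
finger_force: 12.4
```

Request:
step_arm --commands '[{"translation":[0,0,-0.1],"twist":0},{"translation":[0,0,-0.1],"twist":0},{"translation":[0,0,-0.1],"twist":0},{"translation":[0,0,-0.1],"twist":0},{"translation":[0,0,0],"twist":0},{"translation":[0,0,0],"twist":0}]'

```text
time_s: 12.42
ee_pos: [0.4891, 0.0061, 0.0467]
tool_rot: [3.14, 0.001, 1.212]
contact_force: [0.7, -5.9, 2.8]
finger_gap: -0.0004
finger_force: 2.4
```

Request:
step_arm --commands '[{"translation":[0,0,-0.1],"twist":0},{"translation":[-0.1,0,0],"twist":0},{"translation":[-0.1,0,0],"twist":0},{"translation":[-0.1,0,0],"twist":0},{"translation":[0,0,0],"twist":0},{"translation":[0,0,0],"twist":0}]'

```text
time_s: 12.92
ee_pos: [0.4874, 0.0051, 0.0475]
tool_rot: [-3.141, -0.0, 1.214]
contact_force: [-0.7, 0.2, -1.0]
finger_gap: -0.0004
finger_force: 0.0
```

The fingers are free. I'll lift straight up and swing aside to look.

Request:
step_arm --commands '[{"translation":[0,0,-0.5],"twist":0},{"translation":[0,0,-1.5],"twist":0},{"translation":[0,0,-3],"twist":0},{"translation":[0,0,-4],"twist":0},{"translation":[0,0,-4],"twist":0},{"translation":[0,0,-4],"twist":0},{"translation":[-2,0,-4],"twist":0},{"translation":[-3,0,-2],"twist":0}]'

```text
time_s: 13.58
ee_pos: [0.4722, -0.0392, 0.2788]
tool_rot: [3.137, -0.002, 1.218]
contact_force: [2.3, 0.0, 0.2]
finger_gap: -0.0001
finger_force: 0.0
```

Request:
step_arm --commands '[{"translation":[-3.5,0,0],"twist":0.05},{"translation":[-3.5,0,0],"twist":0.05},{"translation":[-3.5,0.5,0],"twist":0.05},{"translation":[-3.5,0.5,0],"twist":0.05},{"translation":[-3.5,0.5,0],"twist":0.05},{"translation":[-3.5,0.5,0],"twist":0.05},{"translation":[0,0,0],"twist":0},{"translation":[0,0,0],"twist":0}]'

```text
time_s: 14.25
ee_pos: [0.3894, -0.2379, 0.2752]
tool_rot: [3.141, -0.0, 0.909]
contact_force: [0.4, 0.6, -0.2]
finger_gap: -0.0001
finger_force: 0.0
```

Run:
```python
from h import *
im,d=snap('top','top3');snap('side','side3')
a0=cv2.imread('pics/top3.png')[165:225,275:365];b=cv2.imread('pics/side3.png')[165:255,290:360]
cv2.imwrite('pics/c4.png',np.hstack([cv2.resize(a0,(480,320),interpolation=2),cv2.resize(b,(249,320),interpolation=2)]))
v,u=np.mgrid[165:225,275:365];dd=d[165:225,275:365].ravel();p=world('top',np.c_[u.ravel(),v.ravel()],depth=dd)[dd>0]
a=np.deg2rad(69.4);q=(p[:,:2]-[.4811,-.0125])@np.array([[np.cos(a),np.sin(a)],[-np.sin(a),np.cos(a)]]).T
for s in np.arange(-.04,.11,.004):
    m=(abs(q[:,0]-s)<.002)&(abs(q[:,1])<.012);print(round(s*1000),np.round(np.median(p[m,2])*1000,1) if m.any() else '',end=' | ')
A=cv2.imread('pics/top0.png').astype(int);B=cv2.imread('pics/top3.png').astype(int)
for n,(x,y) in dict(dish=(215,231),case=(278,231),cas=(410,230)).items(): print(n,np.abs(A-B)[y-14:y+14,x-16:x+16].mean().round(2))
s=get_state();print(s['time_s'],np.round(s['ee_pos'],3),np.round(s['contact_force'],1))
```

```text
-40 25.0 | -36 24.6 | -32 22.7 | -28 25.2 | -24 24.3 | -20 25.1 | -16 26.4 | -12 47.6 | -8 47.5 | -4 47.4 | 0 47.7 | 4 47.7 | 8 47.1 | 12 46.5 | 16 46.8 | 20 45.4 | 24 47.1 | 28 47.1 | 32 52.1 | 36 51.1 | 40 45.4 | 44 46.6 | 48 45.2 | 52 46.3 | 56 37.2 | 60 36.5 | 64 38.1 | 68 37.9 | 72 35.8 | 76 36.0 | 80 38.6 | 84 39.4 | 88 34.2 | 92 41.6 | 96 44.4 | 100 44.1 | 104  | 108 1.2 | dish 18.84
case 23.62
cas 84.91
14.35 [ 0.391 -0.236  0.275] [-0.2  0.5  0.6]
```

View pics/c4.png

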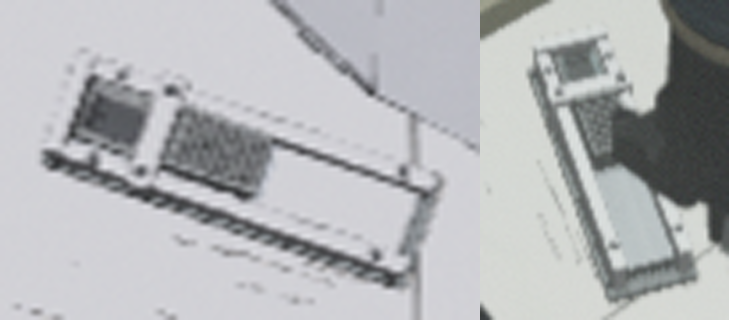

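The block's rear edge is now at s≈-14 mm, up against the bridge, so the nose is at the end stop. The pad is at z=47, so the bed has risen and clamped the carrier as described. The arm is clear and never touched the other items. The pixel differences there fit the arm's shadow or its covering them, though I didn't check each one. I'm handing in.

```bash
python3 -c "from station import hand_in;print(hand_in())"
```

```text
the job is handed in; nothing more can be done
None
```

The carrier is fully home against the end stop and clamped up under the bridge by the sprung bed, the fingers are off it, and the job is handed in at about 14 s; I kept the arm away from the dish, cassette and white case but didn't re-measure them.

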